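Set the spring pressure of a carving clamp

ROBOT

A 6-joint arm with a two-finger parallel gripper is mounted at the origin on the work surface. World frame = base frame: x ahead of the robot, y to its left, z up, the work surface at z = 0. Lengths are in mm, angles in rad, forces in N, time in s.
With the tool pointing down it reaches from about 350 to 975 mm from the base axis. Payload 7.1 kg.
Tool frame: the origin (TCP) lies between the finger pads; the fingertips stand 14 mm ahead of it and the grasp point (between the pads) lies 5 mm behind it; z points along the fingers, y is the direction in which the jaws open and shut (so a half turn about z gives the same grasp; the last joint's range is limited). The gripper opens to 88 mm and grips with 3 to 60 N. Pads are 20 mm wide; open, the fingers measure 115 mm over their backs; the gripper's body (75 mm by 178 mm) begins 61 mm behind the grasp point.
Start: joints at [-0.019, 0.423, 1.63, -0, 1.089, -0.019], TCP at [624.984, 0.026, 236.675] pointing down, gripper open.
Joint ranges: [-3, 3], [-0.9, 2.11], [0.09, 2.58], [-1.31, 4.45], [0.11, 2.69], [-2.54, 2.54]. Speed limits (rad/s): [2.39, 2.39, 3.01, 3.14, 3.14, 3.14].

INTERFACE

Orientations are given as a rotation vector (axis times angle).
In Python, from workcell import get_obs, get_image, calibration, close_job, regions_of, place_of gives the robot as it stands.
- The arm moves only by the tool move_arm, never from a script. Its argument "deltas" is a list of rows, each a list of 5 numbers: the closure in counts, from 0 (fully open) to 255 (shut), then the shift along the tool's x, y, z in m, then the turn about the tool's z in rad. In form: [[grip, x, y, z, roll], ...]. A call has 1 to 5 rows; each row is the pose to reach, as a shift and turn from the pose commanded when the call began, along the tool's axes at that moment; what a row does not reach only later rows make up. A row lasts 1/12 s, in which the tool goes at most 41.7 mm and 7.16 degrees, less where a joint would pass 70% of its speed; a pose out of reach is approached as far as the arm can. A call with a gripper value outside its range is refused whole. The fingers move at their own pace and stop on an object; the grip force is fixed at half the most. Time passes only in rows, so rows that repeat a pose let the fingers close. It gives the time, the measured TCP pose, the force and the opening at its end, in the units of the state.
- get_obs(): the state, without advancing time (a new reading comes with each control period).
- get_image(name): name is "scene" or "side" or "wrist"; returns the picture (400x640x3 uint8, blue, green, red); there is no depth.
- calibration(name): a dict with "intrinsics" (3x3 intrinsics, pixels), "world_to_cam" (4x4, takes a point from world to camera coordinates); the wrist camera has in their place "hand_eye" (4x4, takes a point from camera to tool coordinates, whose origin is the TCP and whose axes are the flange's). Camera axes: x right, y down, z forward; pixel columns grow to the right and rows downward; lengths in mm; the calibration is good to about 2 mm. A picture is of the moment at which its call begins: read the wrist's pose just before it. calibration takes no time and is no camera call.
- close_job(): hands the job in, once; it reports no verdict.
Trained networks look in the newest picture that a camera, given by its name, has taken for a name from the list of things; names that differ only in an ending like _2 or _b are one class to them, and where a whole thing is asked for, a point or a joint stands for the part that bears it (a point fixed in the world has none). Each returns a list of dicts, best first, with "conf" (0 to 1); they miss things now and then, are a little off and sometimes report something else, mostly with a low value. They report only what shows in the picture. A call takes as long as a camera call. They do not tell look-alikes from the thing itself.
- regions_of(camera, name): "region" (400x640 bool, what is visible of it).
- place_of(camera, name): "location" ([x, y, z] in mm, in world coordinates, good to about 4 mm: a listed point, or the origin of a listed thing).
The state is a dict: "t": time; "qpos": joint angles; "qvel": joint speeds; "joint_torque": joint torques, N m; "ee_pos": TCP position; "orientation": TCP orientation; "ft_force": force on the tool from outside, world axes, zero at the start; "moment": the same for the moment, N m; "width": finger opening in mm.
Only numpy, scipy, OpenCV 4.12 (cv2) and the standard library are available. Lean on these libraries where they do the work, as an engineer would, in place of code of your own. Each camera call takes 0.05 s, during which the arm holds its last target.

TASK

Set the holding pressure of the green carving clamp: take the loose blue tension knob out of its wooden holder, seat its square shank fully in the clamp's brass socket (feel for the angle at which it drops in, and press gently, the spindle is sprung), and turn it clockwise until the black tip of the sprung steel arm stands at the middle of the red mark. Move the arm only by the knob and do not run it well past the mark; then let go, leaving the knob seated in the socket and the other things on the bench undisturbed.

Things in the scene. Friction and masses are not known exactly. Their poses are not given: they have to be found in the camera images.
- knob_grip (a point): The loose tension knob, about 90 g, upright in the holder at the start: a blue bar 60 long (its x), 14 thick (its y, the way to grip it), 26 high, on a steel shank 12 x 12 square and 45 long with flats parallel to the bar's sides. This point is the centre of the blue bar, 58 above the shank's foot; z is up along the shank.
- knob_foot (a point): Centre of the foot of the knob's shank (same axes as knob_grip, 58 below it).
- holder: Light wooden block 70 x 70 x 40 high, fixed to the bench, origin at the centre of its underside; in its top centre a square hole 14 wide and 28 deep holds the shank of the knob loosely.
- socket (a point): Centre of the mouth (with the spindle at rest) of the clamp's square socket, 88 above the bench, in the top of a brass block 36 x 36. The hole is 13.6 wide, 26 deep, with a 4.5 chamfer (45 degrees) at the mouth, open upward. The axes here are the clamp's, not the hole's: the hole was left turned by an unknown angle of up to 0.5 rad either way from square with these axes, and takes the shank at any quarter turn.
- spindle (a joint): How far (m) the sprung spindle with the brass block is pushed down: 0 at rest. It begins to yield at about 4 N and then takes 2.5 N per mm. More than 6 mm (about 18 N) damages its bearing.
- pointer (a point): Black tip of the sprung steel arm on the clamp, top edge, 125 from the arm's pivot, 56 above the bench; it sweeps level over the white arc scale, about 37 for each rad that the socket turns.
- mark (a point): The set position on the same arc: the red tab (10 wide along the arc) stands just outside of it. x points along the arc in the direction in which the arm moves as tension grows, y towards the arm's pivot, z up. The pointer starts 19 or more before it (negative x) and must come to x = 0. The tab cannot be moved.
- clamp: The clamp, fixed: green base 200 (x) x 250 (y) x 16, origin at the centre of its underside; the steel arm is -y of the socket (the highest part), the wooden blank at +x. The socket block turns on its vertical axis with up to 0.4 N m and stays where it is left; clockwise from above raises the tension, by 0.5 to 1.9 rad to the mark; the shank has about 0.15 rad of play each way.
- leaf: The sprung steel arm itself, 125 long and 18 high, origin on its pivot, pointing along its own -y. Not to be touched.
- jar_mid (a point): Bystander: glass jar 60 across, 85 high (its centre).
- mallet_mid (a point): Bystander: carver's mallet lying, dark head 75 x 120 x 60 high, light handle (centre of the head).
- gouge_mid (a point): Bystander: gouge with brown handle lying, 220 long (its middle).
- knob: The same knob; origin at the centre of the shank's foot, axes as knob_grip.
Things that resemble listed ones, but are neither listed nor needed, are in the scene too. Of the things that look like the knob, the middle-sized one is meant.

How it is judged (in metres and radians):
On the way, in this order (a step that is already met when the one before it is completed fails the run):
1. the knob's shank is seated in the clamp's socket (z of knob_foot in the frame of socket below -0.022 m and horizontal distance between knob_foot and socket below 0.006 m and angle between knob_foot's own z axis and vertical below 0.12 rad), for 0.2 s.
2. the arm's tip stands at the red mark, the knob still seated (all of step 1 and x of pointer in the frame of mark between -0.005 and 0.005 m), for 0.2 s.
At the end, for the whole second after the job is handed in: The knob stands upright (within 0.12 rad) and at rest in the socket, its foot at least 22 mm below the mouth (26 is fully home), the pointer within 5 mm of the mark along the arc, the spindle not held down (all of step 2 and linear speed of knob below 0.02 m/s and value of joint spindle below 0.004 m); the robot touches nothing.
It fails at once if the spindle is pressed down by more than 6 mm (about 18 N) (value of joint spindle above 0.006 m).
It fails at once if the arm is run more than 12 mm past the red mark (x of pointer in the frame of mark above 0.012 m).
It fails at once if the sprung arm is pushed directly, by the robot or by a thing (contact force between anything else and leaf above 1 N).
It fails at once if another thing on the bench is moved by more than 30 mm (distance of any of jar_mid, mallet_mid, gouge_mid from where it was at the start of the episode above 0.03 m).
It also fails if it takes over 58 s, if anything falls off the work surface, if the arm or the gripper's body presses on something with over 40 N, if the wrist force passes 120 N, or if a joint passes its speed limit or range.

## Working session

There is one attempt and no reset: what is moved stays moved. The work goes in short steps, Python scripts to look and compute and a tool call to move; the robot and the scene stay as the last step left them, time stands still between calls to the robot, and variables do not carry over. Pictures are saved under pics/ and viewed, and the job is handed in when it is done.

Besides the shell and the picture viewer there is one more tool, called after "Call:" as name(argument=value, ...) on one line, values as JSON. move_arm: Moves the arm, as the interface text tells. Its arguments: {"type":"object","properties":{"deltas":{"type":"array","items":{"type":"array","items":{"type":"number"}}}},"required":["deltas"]}

```bash
ls; mkdir -p pics
python3 - <<'E'
from workcell import *
import cv2,numpy as np
print(get_obs())
for n in ["scene","side","wrist"]:
    cv2.imwrite(f"pics/{n}0.png",get_image(n)); print(n,calibration(n))
for n in ["scene","side"]:
  for k in ["knob_grip","holder","socket","pointer","mark","clamp","leaf"]:
    print(n,k,[(np.round(d["location"],0).tolist(),round(d["conf"],2)) for d in place_of(n,k)])
print(get_obs()['t'])
E
```

```text
pics
{'t': 0.0, 'qpos': array([-1.89967569e-02,  4.23861639e-01,  1.63067631e+00, -3.67503553e-05,
        1.08859974e+00, -1.90072373e-02]), 'qvel': array([ 0.00097941, -0.00016741, -0.00054286,  0.00036691,  0.00045102,
        0.00046009]), 'joint_torque': array([ 1.28069914e-03, -5.44622147e+01, -2.73670936e+01,  6.42951974e-02,
        2.27214623e-02, -1.51321510e-04]), 'ee_pos': array([6.24468305e+02, 2.82198057e-02, 2.35894077e+02]), 'orientation': array([-2.22063946e+00, -2.22070063e+00,  1.71941251e-03]), 'ft_force': array([-0.05588698,  0.30509285, -0.28644966]), 'moment': array([0.02834026, 0.01031425, 0.03956553]), 'width': 87.38024879666122}
scene {'intrinsics': array([[473.4889339 ,   0.        , 318.12527408],
       [  0.        , 473.4889339 , 190.44307446],
       [  0.        ,   0.        ,   1.        ]]), 'world_to_cam': array([[-2.29643575e-02,  9.99734621e-01,  1.82348364e-03,
         3.37620732e+01],
       [ 5.84225299e-01,  1.48999872e-02, -8.11454737e-01,
        -2.45934093e+02],
       [-8.11266564e-01, -1.75692114e-02, -5.84412427e-01,
         2.06389
[... 1340 characters left out ...]
0.0, 85.0], 0.81)]
scene pointer [([648.0, -25.0, 57.0], 0.69)]
scene mark [([698.0, -9.0, 57.0], 0.4)]
scene clamp [([619.0, 52.0, -4.0], 0.81), ([417.0, -306.0, 10.0], 0.57), ([597.0, 426.0, 14.0], 0.16)]
scene leaf [([630.0, 96.0, 15.0], 0.69)]
side knob_grip [([404.0, -176.0, 83.0], 0.9), ([521.0, -325.0, 48.0], 0.71), ([420.0, -304.0, 69.0], 0.68)]
side holder [([422.0, -306.0, 0.0], 0.58)]
side socket [([555.0, 120.0, 85.0], 0.78)]
side pointer [([649.0, -33.0, 56.0], 0.72), ([421.0, -307.0, 9.0], 0.56), ([615.0, 56.0, -2.0], 0.54)]
side mark [([694.0, -13.0, 55.0], 0.57)]
side clamp [([616.0, 58.0, 0.0], 0.85), ([462.0, 316.0, 41.0], 0.28)]
side leaf [([631.0, 96.0, 15.0], 0.72)]
0.85
```

View pics/scene0.png

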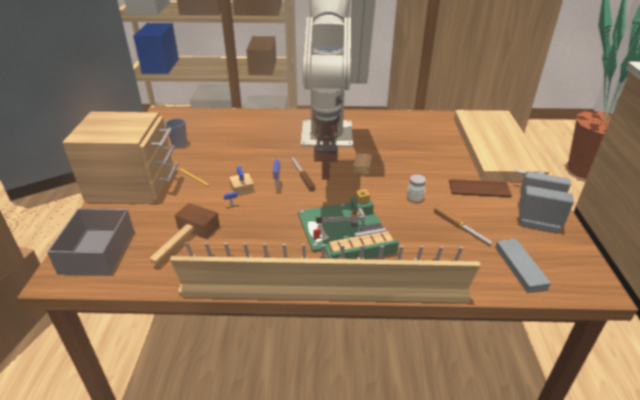

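View pics/side0.png

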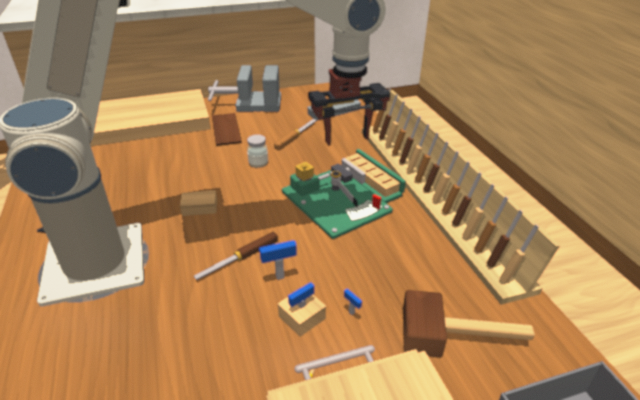

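View pics/wrist0.png

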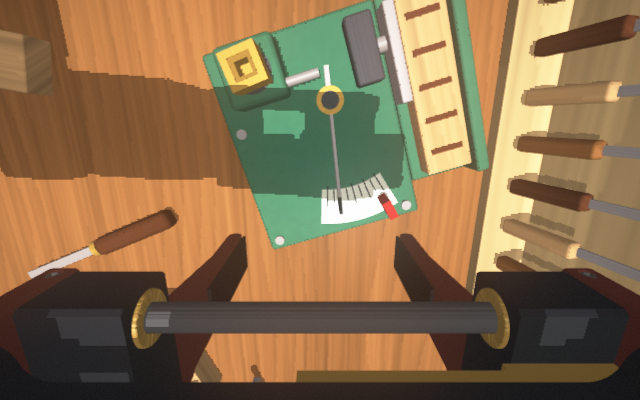

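The scene shows three knob look-alikes. In the side picture they are a large one at (278,255), the one in the holder at (301,296), and a small one at (353,300). The holder's one fits: it is middle-sized and upright in the wooden block. I'll confirm that with an enlarged crop and get the clamp geometry from the wrist picture.

```bash
cat > h.py <<'E'
from workcell import *
import cv2,numpy as np
from scipy.spatial.transform import Rotation as R
def toolT(o):
    T=np.eye(4);T[:3,:3]=R.from_rotvec(o['orientation']).as_matrix();T[:3,3]=o['ee_pos'];return T
def w2c(cam,o=None):
    c=calibration(cam)
    return (c['intrinsics'],np.linalg.inv(toolT(o)@c['hand_eye']) if cam=='wrist' else c['world_to_cam'])
def px2w(K,W,uv,z):
    C=np.linalg.inv(W);d=C[:3,:3]@np.linalg.inv(K)@np.array([uv[0],uv[1],1.]);p=C[:3,3]
    return p+d*(z-p[2])/d[2]
def w2px(K,W,p):
    q=W@np.append(p,1.);q=K@q[:3];return q[:2]/q[2]
E
python3 - <<'E'
from h import *
im=cv2.imread('pics/side0.png');a=cv2.resize(im[220:340,220:400],None,fx=4,fy=4,interpolation=cv2.INTER_CUBIC)
cv2.imwrite('pics/crop1.png',a)
im=cv2.imread('pics/wrist0.png');a=cv2.resize(im[30:110,200:300],None,fx=7,fy=7,interpolation=cv2.INTER_CUBIC)
cv2.imwrite('pics/crop2.png',a)
im=cv2.imread('pics/wrist0.png');a=cv2.resize(im[80:240,300:430],None,fx=3.7,fy=3.7,interpolation=cv2.INTER_CUBIC)
cv2.imwrite('pics/crop3.png',a)
E
```

```text
(no output)
```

View pics/crop1.png

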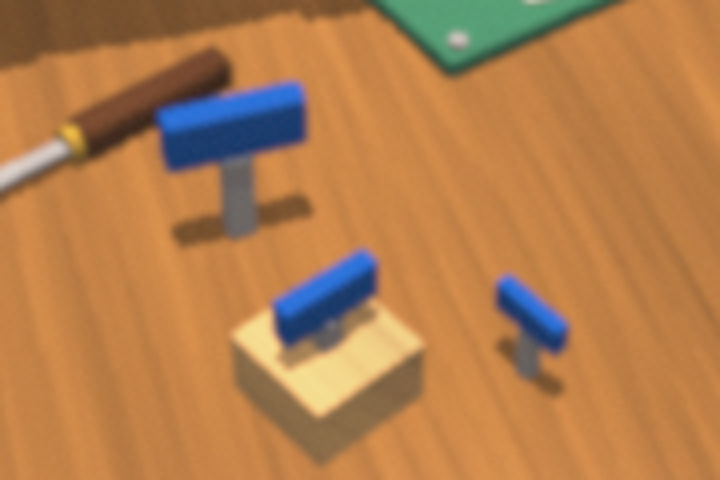

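View pics/crop2.png

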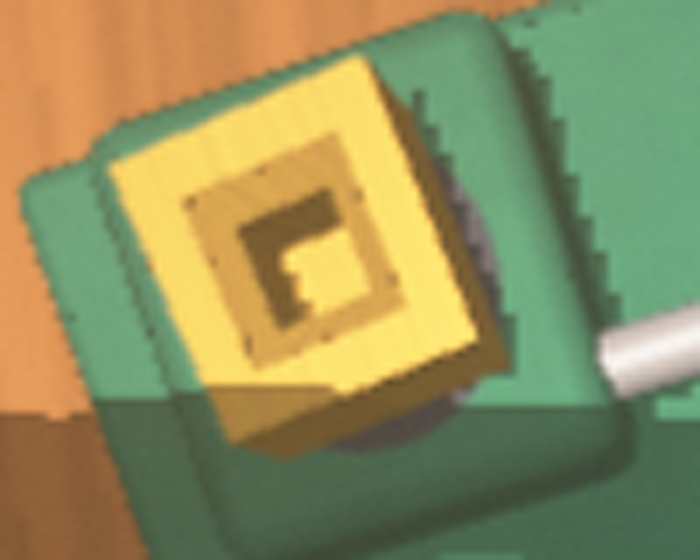

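View pics/crop3.png

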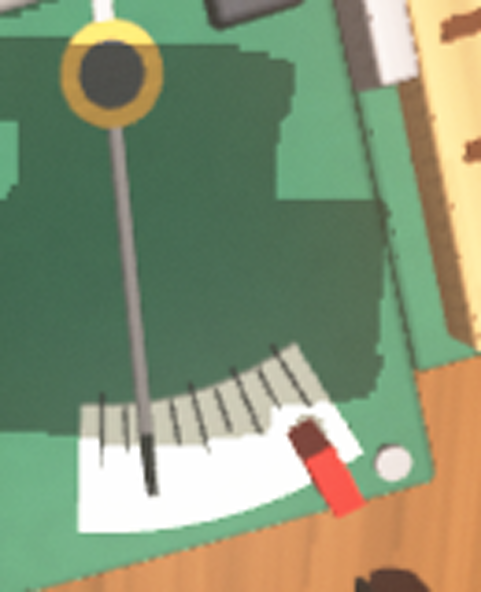

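The crop confirms it: the holder's knob (side px ~301,296) is the middle-sized one. The large knob stands at (278,255) and the small one at (353,300). Next I'll work out the socket, pointer and mark.

Run:
```python
from h import *
o=get_obs();K,W=w2c('wrist',o)
cv=lambda p,ox,oy,s:(p[0]/s+ox-.0,p[1]/s+oy)
def ang(a,b):d=b-a;return np.arctan2(d[1],d[0])
for nm,L in dict(block=[(110,165),(362,57),(478,340),(230,445)],cham=[(185,205),(335,133),(405,300),(255,368)]).items():
    P=np.array([px2w(K,W,cv(p,200,30,7),88) for p in L])
    print(nm,P.mean(0).round(1),[round(ang(P[i],P[(i+1)%4]),3) for i in range(4)],[round(np.linalg.norm(P[i]-P[(i+1)%4]),1) for i in range(4)])
piv=px2w(K,W,cv((112,73),300,80,3.7),60)
tip=px2w(K,W,cv((152,494),300,80,3.7),56)
mk=px2w(K,W,cv((300,430),300,80,3.7),56); mk2=px2w(K,W,cv((348,510),300,80,3.7),56)
print(piv,tip,mk,mk2,np.linalg.norm(tip-piv))
print('ang tip',ang(piv,tip),'mark',ang(piv,mk),ang(piv,mk2))
for l in [(242,134),(280,240),(218,62),(407,205)]: print(px2w(K,W,l,16))
```

```text
block [554.7 121.9  88. ] [np.float64(0.359), np.float64(-1.196), np.float64(-2.774), np.float64(1.93)] [np.float64(35.6), np.float64(35.9), np.float64(36.1), np.float64(36.3)]
cham [554.7 122.2  88. ] [np.float64(0.4), np.float64(-1.194), np.float64(-2.754), np.float64(1.937)] [np.float64(21.7), np.float64(21.3), np.float64(21.9), np.float64(21.1)]
[636.24802697  94.80430061  60.        ] [649.98358847 -29.20967923  56.        ] [695.05202137  -8.61454402  56.        ] [711.54945516 -34.50886891  56.        ] 124.83642434646312
ang tip -1.4604877557414266 mark -1.0537848307773394 -1.0434795253126237
[531.81766927  58.48875577  16.        ]
[572.42212989 -78.86948059  16.        ]
[510.42157405 137.79221434  16.        ]
[737.50806717 -30.52826758  16.        ]
```

Call:
move_arm(deltas=[[0, -0.035, -0.023, 0, 0], [0, -0.07, -0.046, 0, 0], [0, -0.105, -0.069, 0, 0], [0, -0.14, -0.092, 0, 0], [0, -0.175, -0.115, 0, 0]])

```text
t: 1.27
ee_pos: [509.4, -175.3, 236.8]
orientation: [2.22, 2.222, 0.0]
ft_force: [1.0, -0.2, 0.1]
width: 87.6
```

Call:
move_arm(deltas=[[0, -0.035, -0.023, 0, 0], [0, -0.07, -0.046, 0, 0], [0, -0.105, -0.069, 0, 0], [0, -0.14, -0.092, 0, 0], [0, -0.14, -0.092, 0, 0]])

```text
t: 1.68
ee_pos: [415.4, -318.8, 237.0]
orientation: [2.226, 2.215, -0.003]
ft_force: [-0.3, 0.0, -0.3]
width: 87.9
```

Run:
```python
from h import *
o=get_obs();print(o['t'],o['ee_pos'],o['orientation'],o['qpos'],o['qvel'])
im=get_image('wrist');cv2.imwrite('pics/w1.png',im)
cv2.imwrite('pics/w1c.png',cv2.resize(im,(800,500)))
K,W=w2c('wrist',o)
for d in regions_of('wrist','knob_grip'):
    m=d['region']; ys,xs=np.nonzero(m);print(d['conf'],xs.mean(),ys.mean(),m.sum())
for k in ['knob_grip','holder']: print([(d['location'],d['conf']) for d in place_of('wrist',k)])
```

```text
1.6833 [ 415.3810027  -318.84830393  236.98063644] [ 2.22619665  2.2151153  -0.00254296] [-0.67642231  0.27404606  1.85304675 -0.00204043  1.0135877  -0.67035397] [ 0.07190949  0.00295915 -0.00043265  0.0459297   0.00662931  0.09384093]
0.89 411.3572854291417 190.42115768463074 501
0.74 307.74790222546517 44.97592119664356 2741
0.69 324.8173719376392 178.37305122494433 898
[([418.6, -306.2, 74.8], 0.9), ([519.9, -325.9, 40.2], 0.74), ([407.1, -177.1, 79.0], 0.56)]
[([418.6, -304.7, -1.0], 0.93)]
```

View pics/w1c.png

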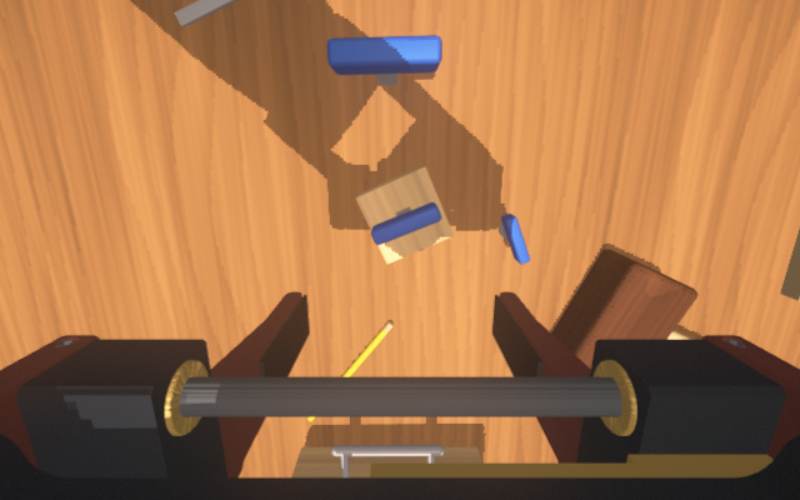

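The middle knob shows at (406,223) in the 800-wide view, its bar tilted up to the right. The large one is at (385,55) and the small one at (516,240).

Run:
```python
from h import *
o=get_obs();K,W=w2c('wrist',o)
im=cv2.imread('pics/w1.png');h=cv2.cvtColor(im,cv2.COLOR_BGR2HSV)
m=((h[...,0]>105)&(h[...,0]<128)&(h[...,1]>120)).astype(np.uint8)
n,l,s,c=cv2.connectedComponentsWithStats(m)
i=min(range(1,n),key=lambda i:np.hypot(*(c[i]-[325,178])));print(s[i],c[i])
ys,xs=np.nonzero(l==i);P=np.array([px2w(K,W,(x,y),80)[:2] for x,y in zip(xs,ys)]).astype(np.float32)
r=cv2.minAreaRect(P);B=cv2.boxPoints(r);print(r,B)
e=[B[(k+1)%4]-B[k] for k in range(2)];e=max(e,key=np.linalg.norm);print('bar angle',np.arctan2(e[1],e[0]))
cv2.imwrite('pics/w1k.png',cv2.resize(im[120:230,270:380],None,fx=5,fy=5,interpolation=cv2.INTER_CUBIC))
```

```text
[325 175   7   4  10] [328.5 176.3]
((428.17584228515625, -294.4890441894531), (2.919908285140991, 6.30335807800293), 80.39010620117188) [[ 424.82468 -295.40237]
 [ 431.03958 -296.45462]
 [ 431.527   -293.5757 ]
 [ 425.3121  -292.52347]]
bar angle -0.16771956
```

View pics/w1k.png

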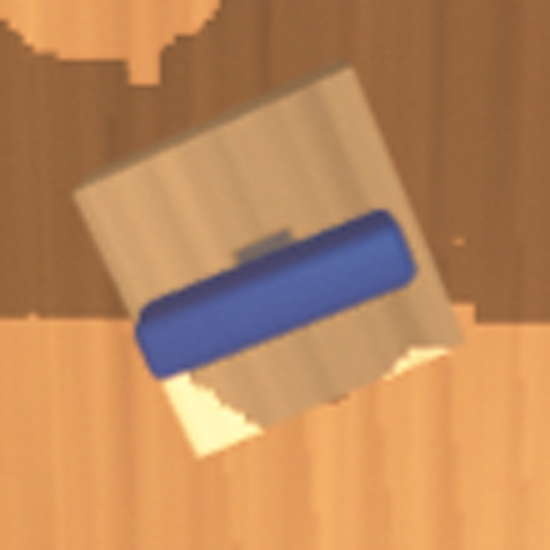

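Run:
```python
from h import *
o=get_obs();K,W=w2c('wrist',o)
q=lambda p,z:px2w(K,W,(p[0]/5+270,p[1]/5+120),z)
L=[(145,325),(402,228),(415,282),(160,377)]
P=np.array([q(p,83) for p in L]);print(P.mean(0))
for a,b in [(0,1),(3,2)]:
    d=P[b]-P[a];print(np.linalg.norm(d),np.arctan2(d[1],d[0]))
H=[(75,192),(350,67),(463,343),(200,458)]
P=np.array([q(p,40) for p in H]);print(P.mean(0),[np.arctan2(*(P[(i+1)%4]-P[i])[1::-1]) for i in range(4)],[np.linalg.norm(P[(i+1)%4]-P[i]) for i in range(4)])
print(get_obs()['ee_pos'],get_obs()['orientation'])
```

```text
[ 425.69231305 -298.70265692   83.        ]
56.16986298847616 0.3647654765787216
56.21740180426352 0.3640143090545077
[ 424.80452197 -299.16081895   40.        ] [np.float64(0.4192888259543246), np.float64(-1.157767009712975), np.float64(-2.7144723697275306), np.float64(1.984411896776969)] [np.float64(68.71411961994774), np.float64(69.44813937246818), np.float64(68.67856225161952), np.float64(69.98575288088816)]
[ 418.98643732 -313.49159589  236.68516634] [-2.22144472e+00 -2.22132374e+00 -5.98994473e-04]
```

The arm was still settling in that picture, so I'll take it again now that it is at rest.

Run:
```python
from h import *
o=get_obs();im=get_image('wrist');K,W=w2c('wrist',o);print(o['ee_pos'],o['qvel'])
cv2.imwrite('pics/w2k.png',cv2.resize(im[110:230,270:390],None,fx=5,fy=5,interpolation=cv2.INTER_CUBIC))
```

```text
[ 418.98643732 -313.49159589  236.68516634] [ 0.02536357  0.00122585  0.0027566  -0.00127506  0.00010507 -0.0050838 ]
```

View pics/w2k.png

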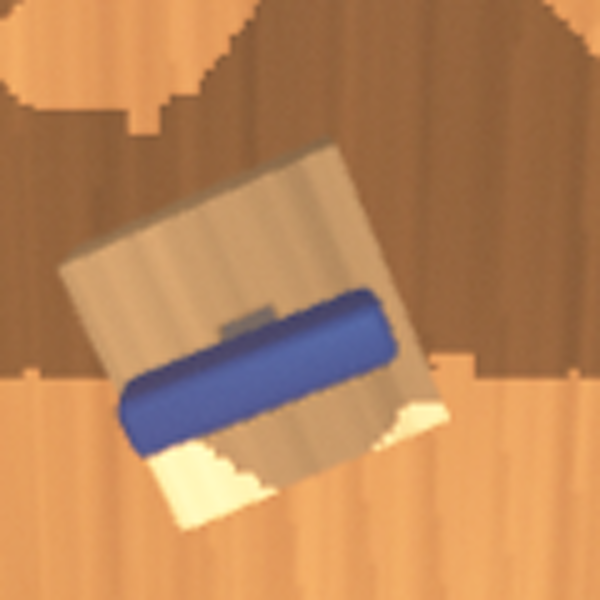

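Run:
```python
from h import *
o=get_obs();K,W=w2c('wrist',o);print(o['t'],o['ee_pos'],o['orientation'],o['qvel'][0],o['ft_force'],o['moment'])
q=lambda p,z:px2w(K,W,(p[0]/5+270,p[1]/5+110),z)
L=[(125,405),(383,308),(398,352),(145,455)]
P=np.array([q(p,83) for p in L]);print(P.mean(0))
for a,b in [(0,1),(3,2)]:
    d=P[b]-P[a];print(np.linalg.norm(d),np.arctan2(d[1],d[0]))
H=[(58,268),(332,142),(450,418),(185,530)]
P=np.array([q(p,40) for p in H]);print(P.mean(0),[np.arctan2(*(P[(i+1)%4]-P[i])[1::-1]) for i in range(4)],[np.linalg.norm(P[(i+1)%4]-P[i]) for i in range(4)])
```

```text
1.9333 [ 419.23925075 -313.05849062  236.64070779] [-2.21996834e+00 -2.22262226e+00 -4.45336968e-04] 0.013539298136672715 [-0.3948213   0.53568598  0.37180446] [-0.01684402  0.04496678  0.00045154]
[ 422.26101676 -303.92473898   83.        ]
56.77525983264893 0.36614089964691854
56.79288647757955 0.39708271073916385
[ 421.3537591  -304.50368928   40.        ] [np.float64(0.4260465346914385), np.float64(-1.1454016526357238), np.float64(-2.724727626956404), np.float64(1.9935393588057362)] [np.float64(69.0468666449908), np.float64(70.42685104006586), np.float64(69.23443252853686), np.float64(69.79154932995097)]
```

Call:
move_arm(deltas=[[0, 0.009, 0.003, 0, 0.12], [0, 0.009, 0.003, 0.01, 0.24], [0, 0.009, 0.003, 0.03, 0.36], [0, 0.009, 0.003, 0.05, 0.48], [0, 0.009, 0.003, 0.06, 0.6]])

```text
t: 2.35
ee_pos: [421.9, -302.8, 174.8]
orientation: [-2.779, -1.461, 0.001]
ft_force: [-1.0, -0.0, 0.5]
width: 88.2
```

Call:
move_arm(deltas=[[0, 0, 0, 0, 0.12], [0, 0, 0, 0, 0.24], [0, 0, 0, 0, 0.36], [0, 0, 0, 0, 0.48], [0, 0, 0, 0, 0.586]])

```text
t: 2.77
ee_pos: [422.7, -303.5, 176.6]
orientation: [-3.084, -0.596, -0.0]
ft_force: [0.9, -0.0, -0.2]
width: 87.9
```

Call:
move_arm(deltas=[[0, 0, 0, 0, 0], [0, 0, 0, 0, 0], [0, 0, 0, 0, 0]])

```text
t: 3.02
ee_pos: [422.2, -304.2, 176.7]
orientation: [-3.082, -0.608, 0.0]
ft_force: [-0.2, 0.2, 0.3]
width: 87.6
```

Run:
```python
from h import *
o=get_obs();im=get_image('wrist');K,W=w2c('wrist',o);print(o['t'],o['ee_pos'],o['orientation'],o['qpos'],o['qvel'])
T=toolT(o);print('theta y',np.arctan2(T[1,1],T[0,1]))
print('world->tool delta',T[:3,:3].T@(np.array([422.,-304,75])-o['ee_pos']))
p=np.array([422.,-304,83]);print(w2px(K,W,p))
for s in (-30,30): print(w2px(K,W,p+s*np.array([np.cos(.385),np.sin(.385),0])))
cv2.imwrite('pics/w3.png',cv2.resize(im,(800,500)))
```

```text
3.0167 [ 422.15082958 -304.24915611  176.6634064 ] [-3.08211683e+00 -6.08058495e-01  3.88408144e-06] [-6.47386938e-01  3.54300959e-01  1.90584745e+00  5.59901798e-05
  8.81496373e-01  5.33804606e-01] [-0.00901555 -0.00060125 -0.00161627 -0.00131794  0.00106624  0.01018823]
theta y -1.1812271545486404
world->tool delta [-4.59861392e-02 -2.80973805e-01  1.01663425e+02]
[319.85520426 212.56603817]
[319.71978022 245.28328638]
[319.99972008 177.6522979 ]
```

View pics/w3.png

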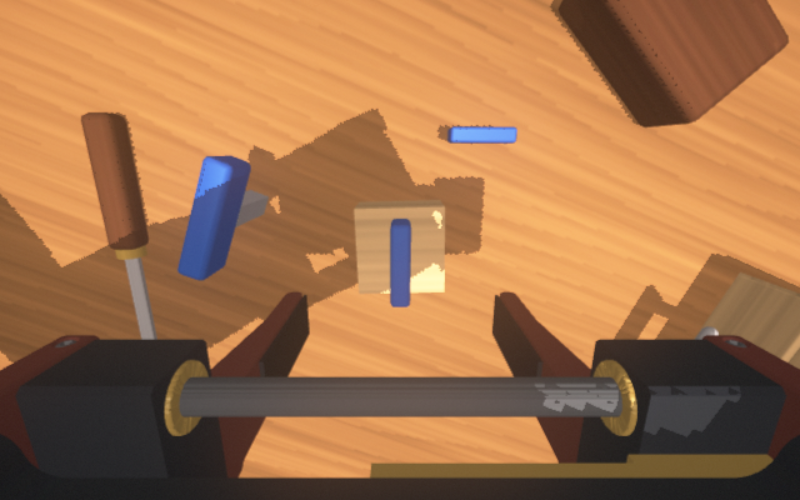

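The bar stands vertical in the picture, at column 320 of the original and rows 174–245, as predicted. I'll descend and grip.

Call:
move_arm(deltas=[[0, 0, 0, 0.035, 0], [0, 0, 0, 0.07, 0], [0, 0, 0, 0.1, 0], [0, 0, 0, 0.11, 0], [0, 0, 0, 0.11, 0]])

```text
t: 3.48
ee_pos: [420.2, -303.9, 64.5]
orientation: [-3.079, -0.602, 0.005]
ft_force: [-0.2, 1.3, 0.5]
width: 87.8
```

Call:
move_arm(deltas=[[255, 0, 0, 0, 0], [255, 0, 0, 0, 0], [255, 0, 0, 0, 0], [255, 0, 0, 0, 0], [255, 0, 0, 0, 0]])

```text
t: 3.9
ee_pos: [422.2, -305.5, 67.8]
orientation: [3.082, 0.601, 0.002]
ft_force: [-0.8, -0.4, 0.2]
width: 57.9
```

Call:
move_arm(deltas=[[255, 0, 0, 0, 0], [255, 0, 0, 0, 0], [255, 0, 0, 0, 0], [255, 0, 0, 0, 0], [255, 0, 0, 0, 0]])

```text
t: 4.32
ee_pos: [421.5, -305.0, 66.6]
orientation: [-3.084, -0.601, 0.0]
ft_force: [0.4, 0.6, 0.1]
width: 25.0
```

Call:
move_arm(deltas=[[255, 0, 0, 0, 0], [255, 0, 0, 0, 0], [255, 0, 0, 0, 0], [255, 0, 0, 0, 0], [255, 0, 0, 0, 0]])

```text
t: 4.73
ee_pos: [421.5, -305.0, 66.6]
orientation: [-3.083, -0.601, 0.0]
ft_force: [-0.6, -0.1, -0.2]
width: 14.0
```

Run:
```python
from h import *
o=get_obs();print(o)
im=get_image('wrist')
cv2.imwrite('pics/w4.png',cv2.resize(im,(800,500)))
```

```text
{'t': 4.7333, 'qpos': array([-6.49322168e-01,  5.39399944e-01,  1.95394677e+00,  1.17262314e-05,
        6.48498763e-01,  5.36709917e-01]), 'qvel': array([ 0.00021662, -0.00031153,  0.00031465, -0.00178495,  0.00013601,
       -0.00173328]), 'joint_torque': array([-2.25814583e-04, -5.03518832e+01, -1.62978333e+01,  4.17380221e-02,
       -2.43281369e-02, -3.44385921e-05]), 'ee_pos': array([ 421.48807266, -305.0234041 ,   66.57657056]), 'orientation': array([-3.08344828e+00, -6.00613642e-01,  2.56257540e-04]), 'ft_force': array([-0.55534267, -0.08910401, -0.21907352]), 'moment': array([0.01405933, 0.09063456, 0.07050471]), 'width': 14.016319710991542}
```

View pics/w4.png

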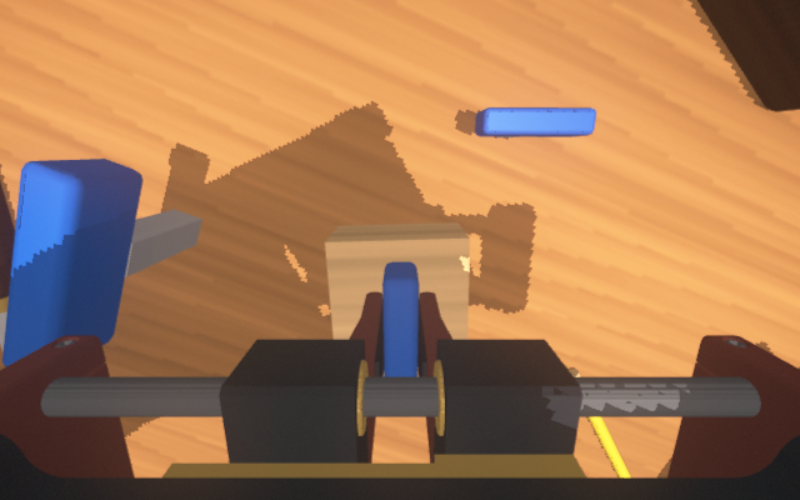

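Run:
```python
from h import *
o=get_obs();K,W=w2c('wrist',o);T=toolT(o)
im=cv2.imread('pics/w4.png')
for v in (262,266,270):print(T[:3,:3].T@(px2w(K,W,(400/1.25,v/1.25),83)-o['ee_pos']))
```

```text
[ 35.99419503  -0.10002353 -16.40063485]
[ 34.45492177  -0.10077192 -16.40048537]
[ 32.90614164  -0.10152494 -16.40033496]
```

Call:
move_arm(deltas=[[255, 0, 0, -0.02, 0], [255, 0, 0, -0.05, 0], [255, 0, 0, -0.085, 0], [255, 0, 0, -0.115, 0], [255, 0, 0, -0.12, 0]])

```text
t: 5.2
ee_pos: [423.8, -306.7, 191.5]
orientation: [3.078, 0.6, 0.008]
ft_force: [1.3, -0.2, -1.0]
width: 13.6
```

Run:
```python
from h import *
o=get_obs();print(o['t'],o['ee_pos'],o['width'],o['ft_force'])
T=toolT(o);print(T[:3,:3].T@(np.array([554.7,122,0])-o['ee_pos']), T[:2,:2].tolist())
```

```text
5.2 [ 423.76743172 -306.71528785  191.47784098] 13.571441684943315 [ 1.34069986 -0.23457725 -0.97082273]
[ 281.50896974 -349.50049655  190.27874796] [[0.9268698417884993, 0.37533087806384813], [0.3753612375621913, -0.9268667289850447]]
```

Call:
move_arm(deltas=[[255, 0.018, -0.022, 0, -0.12], [255, 0.04, -0.05, 0, -0.24], [255, 0.065, -0.082, 0, -0.36], [255, 0.09, -0.113, 0, -0.48], [255, 0.115, -0.145, 0, -0.6]])

```text
t: 5.62
ee_pos: [473.5, -125.9, 186.0]
orientation: [-2.764, -1.492, 0.001]
ft_force: [1.1, 0.2, -1.4]
width: 13.8
```

Call:
move_arm(deltas=[[255, 0.038, -0.011, 0, -0.12], [255, 0.076, -0.022, 0, -0.24], [255, 0.114, -0.034, 0, -0.36], [255, 0.152, -0.045, 0, -0.48], [255, 0.19, -0.056, 0, -0.6]])

```text
t: 6.03
ee_pos: [531.8, 63.8, 185.9]
orientation: [-2.199, -2.243, 0.001]
ft_force: [0.2, -1.4, -1.1]
width: 13.8
```

Call:
move_arm(deltas=[[255, 0.03, 0.01, 0, -0.12], [255, 0.05, 0.016, 0, -0.24], [255, 0.062, 0.02, 0, -0.363], [255, 0.062, 0.02, 0, -0.363], [255, 0.062, 0.02, 0, -0.363]])

```text
t: 6.45
ee_pos: [550.7, 124.2, 185.7]
orientation: [-1.768, -2.596, 0.002]
ft_force: [-0.2, -0.2, -0.8]
width: 13.9
```

Call:
move_arm(deltas=[[255, 0, 0, 0, 0], [255, 0, 0, 0, 0], [255, 0, 0, 0, 0]])

```text
t: 6.7
ee_pos: [551.0, 123.0, 186.6]
orientation: [-1.77, -2.596, 0.0]
ft_force: [0.4, 0.4, -0.5]
width: 13.6
```

Run:
```python
from h import *
o=get_obs();im=get_image('wrist');K,W=w2c('wrist',o);print(o['t'],o['ee_pos'],o['width'],o['ft_force'],o['qpos'])
T=toolT(o);print('theta',np.arctan2(T[1,1],T[0,1]),T[:3,:3].T@(np.array([554.7,122,0])-o['ee_pos']))
cv2.imwrite('pics/w5.png',cv2.resize(im,(800,500)))
for n,b in (('scene',(300,150,140,110)),('side',(260,100,160,130))):
    im=get_image(n);x,y,w,h=b;cv2.imwrite(f'pics/{n}5.png',cv2.resize(im[y:y+h,x:x+w],None,fx=4.5,fy=4.5,interpolation=cv2.INTER_CUBIC))
```

```text
6.7 [551.01390851 122.95943765 186.59678316] 13.641339110249328 [ 0.41449035  0.41252523 -0.54765283] [ 1.98503066e-01  3.99499073e-01  1.80309009e+00 -6.78197037e-05
  9.39372279e-01 -1.75513926e-01]
theta 0.374057037406464 [ -2.24193494   3.15017478 186.59559856]
```

View pics/w5.png

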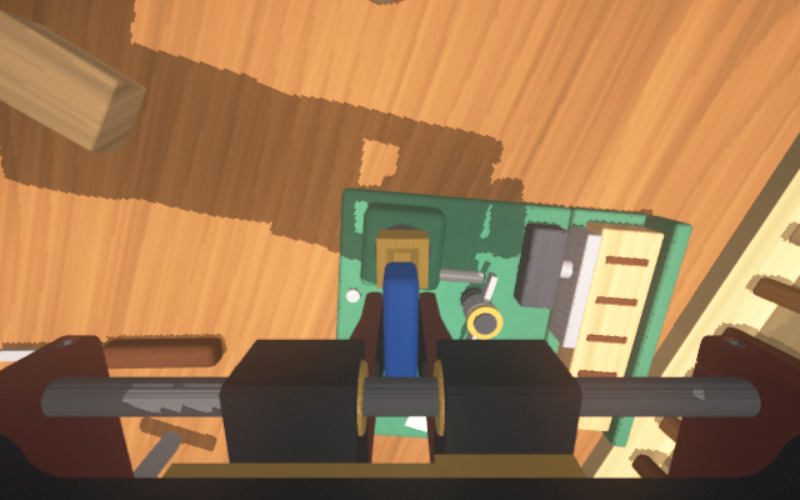

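View pics/side5.png

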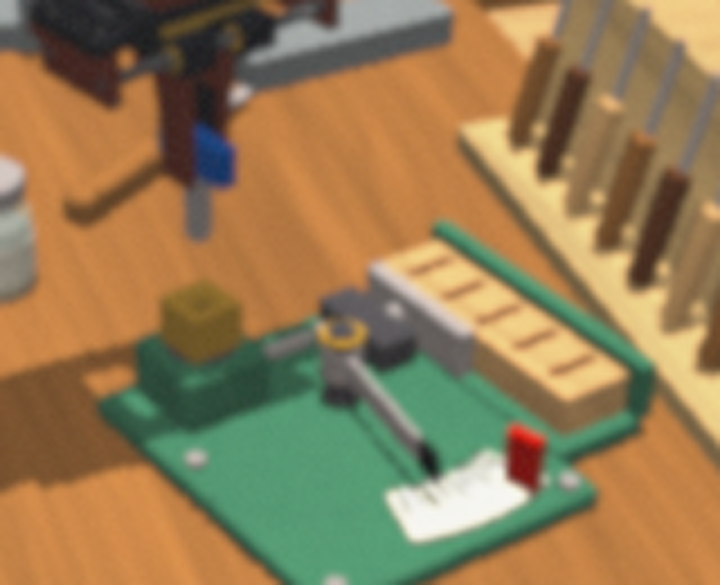

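View pics/scene5.png

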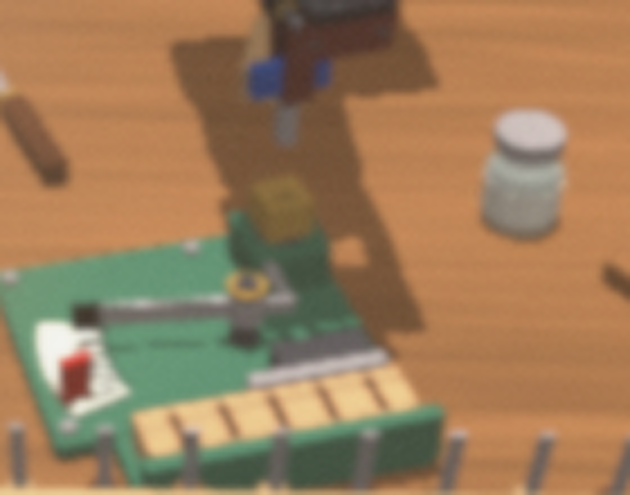

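Run:
```python
from h import *
o=get_obs();print(o['t'],o['ee_pos']);c=calibration('wrist');K=c['intrinsics'];W=np.linalg.inv(c['hand_eye'])
for z in (-16.4,9.6):
  for v in (262,266,270,275): print(z,v,px2w(K,W,(320,v/1.25),z).round(1))
for k in (-2,0,2,4): print(k,w2px(K,W,np.array([k+30,0,-16.4])),w2px(K,W,np.array([k+30,0,9.6])))
im=cv2.resize(cv2.imread('pics/w5.png'),(640,400),interpolation=cv2.INTER_AREA)
im=cv2.imread('pics/w5.png')[170:330,330:480]
cv2.imwrite('pics/w5c.png',cv2.resize(im,None,fx=3.7,fy=3.7,interpolation=cv2.INTER_CUBIC))
```

```text
6.85 [551.26588249 123.35426912 186.76640723]
-16.4 262 [ 35.2   0.7 -16.4]
-16.4 266 [ 33.7   0.7 -16.4]
-16.4 270 [ 32.1   0.7 -16.4]
-16.4 275 [ 30.2   0.7 -16.4]
9.6 262 [27.3  0.7  9.6]
9.6 266 [25.4  0.7  9.6]
9.6 270 [23.6  0.7  9.6]
9.6 275 [21.2  0.7  9.6]
-2 [318.57462187 224.40846048] [318.78629104 208.35642616]
0 [318.56686342 220.3422938 ] [318.78043331 204.85946169]
2 [318.55904312 216.24370724] [318.77453604 201.33890312]
4 [318.55116021 212.11231151] [318.76859886 197.79451086]
```

View pics/w5c.png

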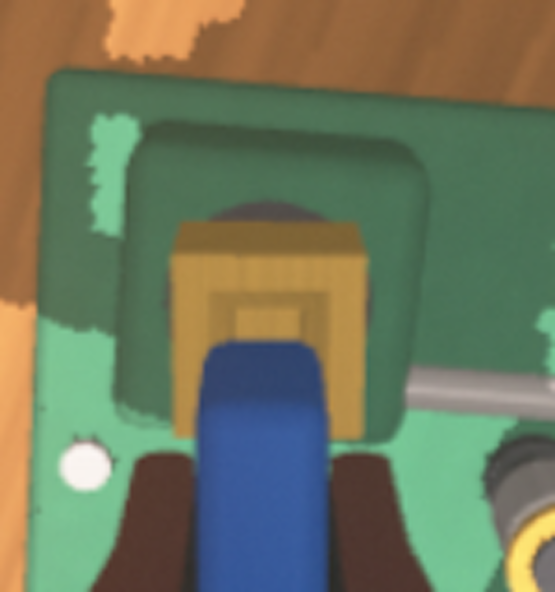

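Run:
```python
from h import *
c=calibration('wrist');K=c['intrinsics'];W=np.linalg.inv(c['hand_eye'])
z=98.6
for p in [(301.2,190.7),(343.6,190.7),(309.4,198.9),(335.4,198.9)]: print(px2w(K,W,p,z).round(1))
f=lambda x,y:((330+x/3.7)/1.25,(170+y/3.7)/1.25)
for p in [(205,345),(318,345)]:print(f(*p),px2w(K,W,f(*p),9.6).round(1))
for p in [(199,425),(328,425)]:print(f(*p),px2w(K,W,f(*p),-16.4).round(1))
```

```text
[ 16.9 -15.3  98.6]
[16.9 20.7 98.6]
[ 9.7 -8.4 98.6]
[ 9.7 13.8 98.6]
(308.3243243243243, 210.59459459459458) [26.7 -5.8  9.6]
(332.7567567567568, 210.59459459459458) [26.7  7.7  9.6]
(307.02702702702703, 227.89189189189187) [ 26.3  -5.4 -16.4]
(334.9189189189189, 227.89189189189187) [ 26.3   7.6 -16.4]
```

Call:
move_arm(deltas=[[255, 0, 0.002, 0.01, 0], [255, 0, 0.002, 0.025, 0], [255, 0, 0.002, 0.036, 0], [255, 0, 0.002, 0.04, 0], [255, 0, 0.002, 0.04, 0]])

```text
t: 7.27
ee_pos: [552.2, 124.5, 145.0]
orientation: [-1.765, -2.596, 0.003]
ft_force: [0.1, 0.2, -0.8]
width: 13.9
```

Call:
move_arm(deltas=[[255, 0, 0, 0.001, 0], [255, 0, 0, 0.002, 0], [255, 0, 0, 0.003, 0], [255, 0, 0, 0.004, 0], [255, 0, 0, 0.004, 0]])

```text
t: 7.68
ee_pos: [553.2, 124.8, 142.8]
orientation: [1.766, 2.598, 0.0]
ft_force: [0.2, -0.4, -1.0]
width: 13.9
```

Run:
```python
from h import *
o=get_obs();print(o['t'],o['ee_pos'],o['width'],o['ft_force'],o['moment'])
for n,b in (('scene',(330,150,70,70)),('side',(270,110,80,80))):
    im=get_image(n);x,y,w,h=b;cv2.imwrite(f'pics/{n}6.png',cv2.resize(im[y:y+h,x:x+w],None,fx=7,fy=7,interpolation=cv2.INTER_CUBIC))
```

```text
7.6833 [553.23406182 124.83175247 142.83623053] 13.850934279532463 [ 0.16509727 -0.37670134 -1.04423053] [ 0.05058056 -0.00731628  0.01270095]
```

View pics/side6.png

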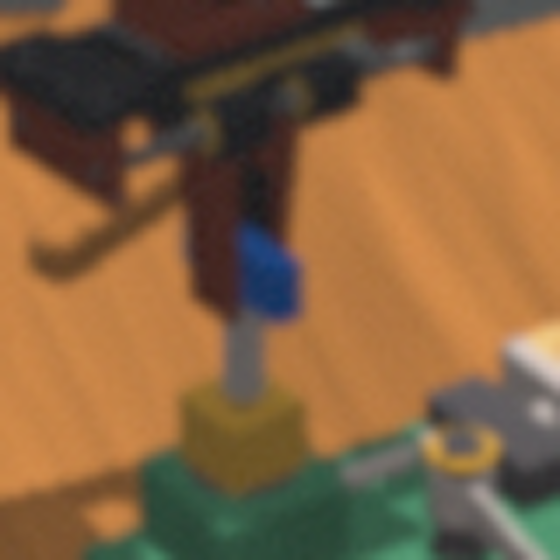

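View pics/scene6.png

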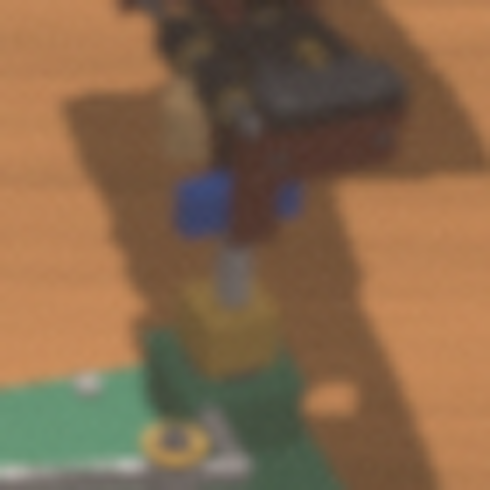

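The shank foot stands over the socket mouth in both views. I'll lower it gently.

Call:
move_arm(deltas=[[255, 0, 0, 0.001, 0], [255, 0, 0, 0.002, 0], [255, 0, 0, 0.003, 0], [255, 0, 0, 0.003, 0]])

```text
t: 8.12
ee_pos: [553.0, 124.7, 139.4]
orientation: [-1.766, -2.598, 0.0]
ft_force: [0.5, -0.1, 0.3]
width: 13.7
```

Call:
move_arm(deltas=[[255, 0, 0, 0.001, 0], [255, 0, 0, 0.002, 0], [255, 0, 0, 0.002, 0]])

```text
t: 8.37
ee_pos: [553.0, 124.8, 137.4]
orientation: [-1.766, -2.598, 0.0]
ft_force: [-0.4, -0.4, -0.6]
width: 13.8
```

Run:
```python
from h import *
o=get_obs();print(o['t'],o['ee_pos'],o['width'],o['ft_force'],o['moment'])
```

```text
8.3667 [553.01373223 124.75261405 137.44844266] 13.829570580912259 [-0.44076081 -0.37344312 -0.63664775] [-0.00947511  0.028614    0.00837957]
```

Call:
move_arm(deltas=[[255, 0, 0, 0.001, 0], [255, 0, 0, 0.002, 0], [255, 0, 0, 0.003, 0], [255, 0, 0, 0.003, 0]])

```text
t: 8.7
ee_pos: [553.3, 124.8, 135.0]
orientation: [1.766, 2.598, 0.0]
ft_force: [-1.4, -0.7, 6.0]
width: 13.8
```

Call:
move_arm(deltas=[[255, 0, 0, 0.001, 0], [255, 0, 0, 0.002, 0], [255, 0, 0, 0.003, 0], [255, 0, 0, 0.003, 0]])

```text
t: 9.03
ee_pos: [553.4, 124.8, 132.6]
orientation: [1.766, 2.598, 0.001]
ft_force: [-2.7, -1.0, 10.5]
width: 13.7
```

Call:
move_arm(deltas=[[255, 0, 0, -0.001, 0], [255, 0, -0.001, -0.002, 0], [255, 0, -0.001, -0.002, 0]])

```text
t: 9.28
ee_pos: [552.9, 124.6, 134.7]
orientation: [1.765, 2.597, 0.002]
ft_force: [-1.4, 0.4, 4.5]
width: 13.6
```

Run:
```python
from h import *
o=get_obs();print(o['t'],o['ee_pos'],o['width'],o['ft_force'],o['moment'])
```

```text
9.2833 [552.93901516 124.5962179  134.65092773] 13.616264622175812 [-1.40196391  0.40382893  4.50341318] [0.0233603  0.06726162 0.03485227]
```

Call:
move_arm(deltas=[[255, 0, -0.001, 0, 0], [255, 0, -0.001, 0, 0], [255, 0, -0.001, 0.001, 0], [255, 0, -0.001, 0.001, 0]])

```text
t: 9.62
ee_pos: [551.1, 124.0, 132.3]
orientation: [-1.766, -2.598, 0.001]
ft_force: [0.4, -0.3, -1.1]
width: 13.8
```

Run:
```python
from h import *
o=get_obs();print(o['t'],o['ee_pos'],o['width'],o['ft_force'],o['moment'],o['orientation'])
```

```text
9.6167 [551.09956618 124.00692419 132.25103463] 13.82873830103899 [ 0.43211914 -0.28201088 -1.08470595] [ 0.01091083 -0.04938578 -0.0279451 ] [-1.76563311e+00 -2.59806577e+00  5.30490129e-04]
```

The force vanished at a depth where there was contact before, so the shank has found the hole. I'll continue down.

Call:
move_arm(deltas=[[255, 0, 0, 0.001, 0], [255, 0, 0, 0.002, 0], [255, 0, 0, 0.003, 0], [255, 0, 0, 0.003, 0]])

```text
t: 9.95
ee_pos: [551.1, 124.0, 129.3]
orientation: [-1.766, -2.598, 0.001]
ft_force: [0.1, 0.8, -0.3]
width: 13.7
```

Call:
move_arm(deltas=[[255, 0, 0, 0.001, 0], [255, 0, 0, 0.002, 0], [255, 0, 0, 0.003, 0], [255, 0, 0, 0.004, 0], [255, 0, 0, 0.004, 0]])

```text
t: 10.37
ee_pos: [551.1, 124.0, 125.5]
orientation: [-1.766, -2.598, 0.0]
ft_force: [0.6, -0.8, -0.7]
width: 14.2
```

Call:
move_arm(deltas=[[255, 0, 0, 0.001, 0], [255, 0, 0, 0.002, 0], [255, 0, 0, 0.003, 0], [255, 0, 0, 0.004, 0], [255, 0, 0, 0.004, 0]])

```text
t: 10.78
ee_pos: [551.2, 124.0, 121.5]
orientation: [-1.766, -2.598, 0.0]
ft_force: [0.4, 0.1, -0.8]
width: 14.2
```

Call:
move_arm(deltas=[[255, 0, 0, 0.001, 0], [255, 0, 0, 0.002, 0], [255, 0, 0, 0.003, 0], [255, 0, 0, 0.003, 0]])

```text
t: 11.12
ee_pos: [551.1, 124.0, 118.4]
orientation: [-1.766, -2.598, 0.0]
ft_force: [-0.2, 0.2, 0.0]
width: 14.0
```

Call:
move_arm(deltas=[[255, 0, 0, 0.001, 0], [255, 0, 0, 0.002, 0], [255, 0, 0, 0.002, 0]])

```text
t: 11.37
ee_pos: [551.3, 124.0, 116.6]
orientation: [1.766, 2.598, 0.0]
ft_force: [-0.1, -0.8, -0.8]
width: 14.0
```

Run:
```python
from h import *
o=get_obs();print(o['t'],o['ee_pos'],o['width'],o['ft_force'],o['moment'],o['qpos'])
for n,b in (('scene',(290,150,110,110)),('side',(270,110,140,130))):
    im=get_image(n);x,y,w,h=b;cv2.imwrite(f'pics/{n}7.png',cv2.resize(im[y:y+h,x:x+w],None,fx=5,fy=5,interpolation=cv2.INTER_CUBIC))
```

```text
11.3667 [551.33669142 124.04454419 116.60885387] 14.008368189945221 [-0.0939117  -0.82042665 -0.79254199] [ 0.02412828 -0.05296873  0.02897364] [ 2.00242092e-01  5.02733109e-01  1.83935663e+00  6.79475967e-06
  7.99422784e-01 -1.76727211e-01]
```

View pics/side7.png

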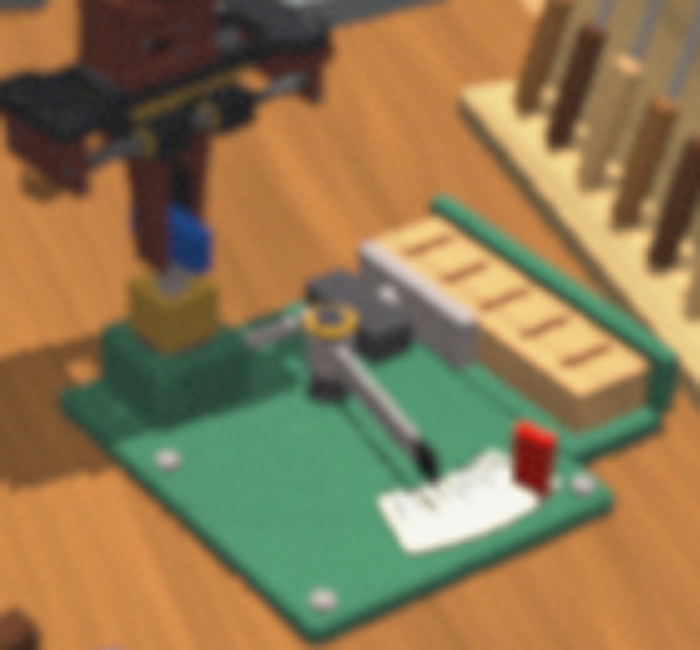

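The shank is nearly all the way in. I'll feel for the bottom.

Call:
move_arm(deltas=[[255, 0, 0, 0.001, 0], [255, 0, 0, 0.0015, 0], [255, 0, 0, 0.0015, 0]])

```text
t: 11.72
ee_pos: [551.4, 124.1, 115.5]
orientation: [1.766, 2.598, 0.0]
ft_force: [-1.5, -0.5, 4.9]
width: 14.3
```

The bottom is reached at 4.9 N. I'll ease off slightly and turn clockwise, keeping the knob's axis in place.

Call:
move_arm(deltas=[[255, 0, 0.0003, -0.0006, 0.1], [255, 0, 0.0005, -0.0006, 0.2], [255, -0.0001, 0.0007, -0.0006, 0.3], [255, -0.0002, 0.001, -0.0006, 0.4], [255, -0.0003, 0.0012, -0.0006, 0.5]])

```text
t: 12.13
ee_pos: [552.8, 124.1, 116.1]
orientation: [2.357, 2.076, 0.0]
ft_force: [-0.3, -0.8, 4.6]
width: 13.8
```

Run:
```python
from h import *
o=get_obs();print(o['t'],o['ee_pos'],o['width'],o['ft_force'],o['moment'],o['qpos'][5])
T=toolT(o);print(np.arctan2(T[1,1],T[0,1]), 'F tool',T[:3,:3].T@o['ft_force'])
im=get_image('wrist');cv2.imwrite('pics/w8.png',cv2.resize(im,(800,500)))
for n,b in (('scene',(290,150,110,110)),('side',(270,110,140,130))):
    im=get_image(n);x,y,w,h=b;cv2.imwrite(f'pics/{n}8.png',cv2.resize(im[y:y+h,x:x+w],None,fx=5,fy=5,interpolation=cv2.INTER_CUBIC))
o=get_obs();print(o['t'],o['ee_pos'],o['ft_force'],o['moment'])
```

```text
12.1333 [552.79943718 124.06338756 116.10808375] 13.82189762081338 [-0.25822301 -0.76916484  4.60734411] [-0.25659433  0.17900283  0.27354543] 0.32750821859831114
-0.1269996804402844 F tool [-0.79699582 -0.15546157 -4.60722723]
12.2833 [552.76005895 124.05312642 116.03365565] [-0.41007171 -2.09738456  3.75281832] [-0.40596755  0.15724265  0.15010422]
```

View pics/w8.png

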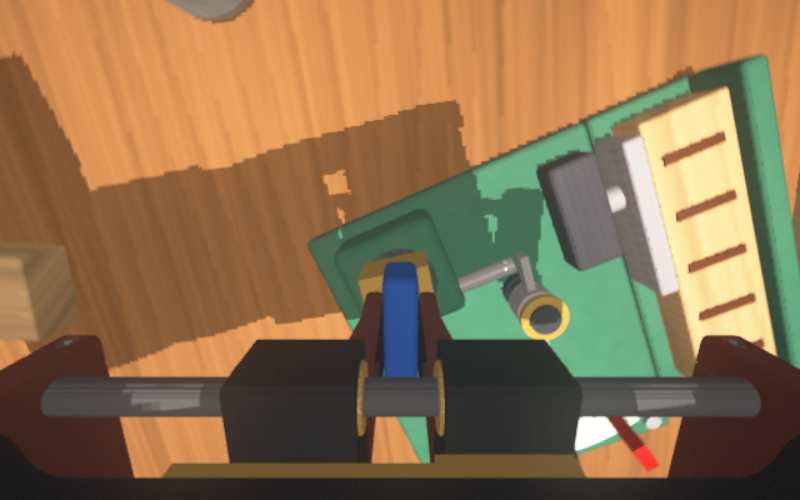

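View pics/side8.png

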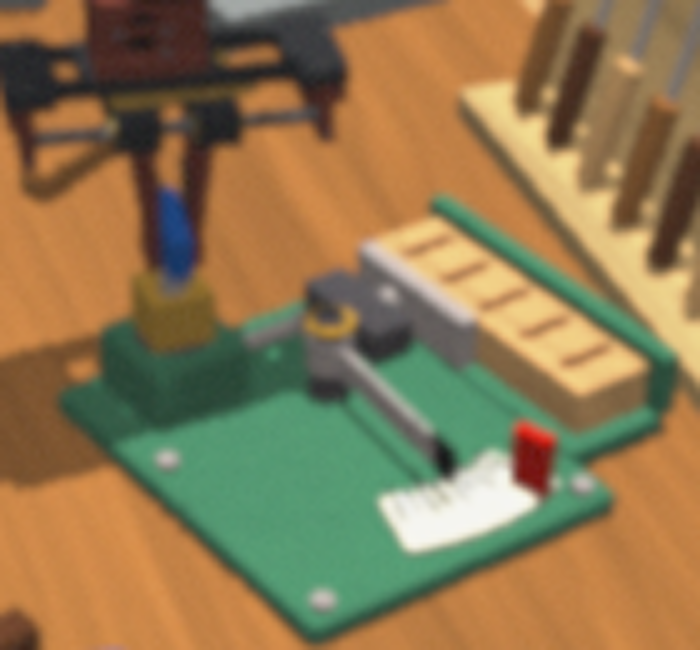

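The arm's tip has begun to move towards the red tab (side crop (430,470)→(445,460)). I'll continue.

Call:
move_arm(deltas=[[255, 0, 0.0003, 0, 0.1], [255, 0, 0.0005, 0, 0.2], [255, -0.0001, 0.0007, 0, 0.3], [255, -0.0002, 0.001, 0, 0.4], [255, -0.0003, 0.0012, 0, 0.5]])

```text
t: 12.7
ee_pos: [553.6, 123.7, 115.9]
orientation: [2.796, 1.432, -0.0]
ft_force: [-1.7, -0.6, 4.4]
width: 13.9
```

```bash
cat > meas.py <<'E'
from h import *
import sys
s=sys.argv[1]
o=get_obs();print(o['t'],o['ee_pos'],o['width'],o['ft_force'],o['moment'],o['qpos'][5])
T=toolT(o);print('theta',np.arctan2(T[1,1],T[0,1]))
for n,b in (('scene',(290,180,90,75)),('side',(330,150,80,75))):
    im=get_image(n);x,y,w,h=b;cv2.imwrite(f'pics/{n}{s}.png',cv2.resize(im[y:y+h,x:x+w],None,fx=7,fy=7,interpolation=cv2.INTER_CUBIC))
    for k in ('pointer','mark'): print(n,k,[(np.round(d['location'],1).tolist(),d['conf']) for d in place_of(n,k)][:1])
E
python3 meas.py 9
```

```text
12.7 [553.63145399 123.68066682 115.9191916 ] 13.938482340149536 [-1.7189167  -0.55612886  4.38000902] [-0.17920234  0.27645466  0.28197198] 0.8229850891533241
theta -0.6238453147876657
scene pointer [([676.6, -16.5, 56.5], 0.62)]
scene mark [([695.7, -12.3, 53.0], 0.66)]
side pointer [([677.4, -24.9, 50.5], 0.74)]
side mark [([696.3, -13.2, 54.8], 0.69)]
```

View pics/scene9.png

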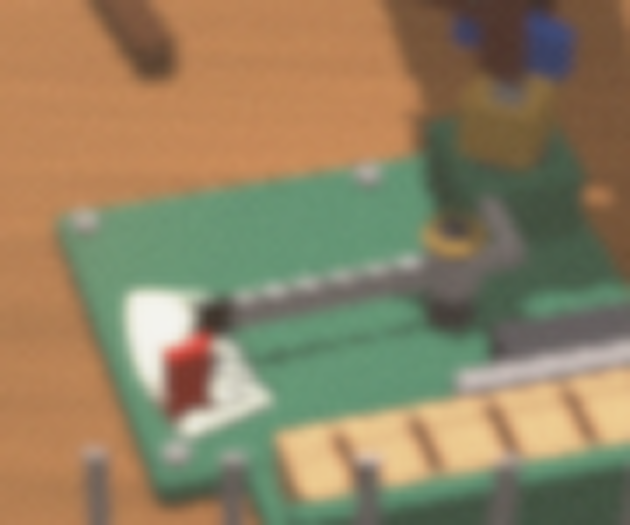

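View pics/side9.png

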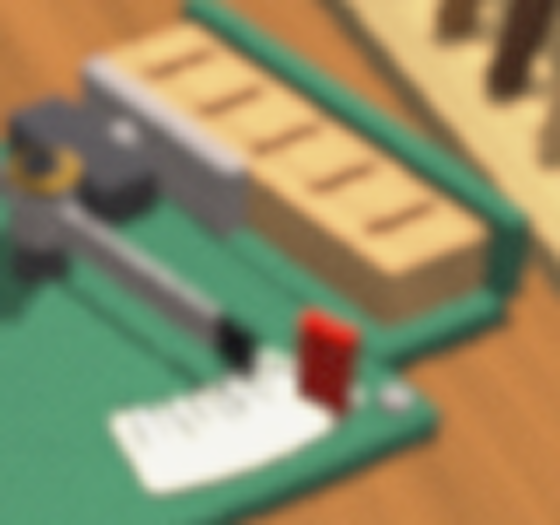

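Call:
move_arm(deltas=[[255, 0, 0.0002, 0, 0.07], [255, 0, 0.0004, 0, 0.14], [255, -0.0001, 0.0005, 0, 0.21], [255, -0.0001, 0.0007, 0, 0.28], [255, -0.0002, 0.0009, 0, 0.35]])

```text
t: 13.42
ee_pos: [554.1, 123.2, 115.8]
orientation: [-3.002, -0.924, 0.0]
ft_force: [-1.9, 0.7, 5.0]
width: 13.8
```

```bash
python3 meas.py 10
python3 - <<'E'
from h import *
# predicted arc in both views, 4.5x crops
for n,b in (('scene',(290,180,90,75)),('side',(330,150,80,75))):
    K,W=w2c(n)
    for a in np.arange(-1.46,-0.9,0.1):
        p=np.array([636.2,94.8,56])+124.8*np.array([np.cos(a),np.sin(a),0]);u=w2px(K,W,p)
        print(n,round(a,2),((u-np.array(b[:2]))*7).round(0))
E
```

```text
13.4167 [554.1326929  123.17785775 115.81452147] 13.805135046056641 [-1.87311299  0.67361756  4.96963086] [0.05952185 0.41497962 0.28386784] 1.1711455953553165
theta -0.9735845324803701
scene pointer [([685.6, -15.2, 57.6], 0.81)]
scene mark [([698.8, -11.5, 54.6], 0.68)]
side pointer [([636.4, -415.7, 28.4], 0.67)]
side mark [([693.0, -16.1, 53.5], 0.66)]
scene -1.46 [174. 267.]
scene -1.36 [178. 284.]
scene -1.26 [184. 301.]
scene -1.16 [194. 318.]
scene -1.06 [205. 335.]
scene -0.96 [220. 351.]
side -1.46 [191. 360.]
side -1.36 [220. 351.]
side -1.26 [247. 340.]
side -1.16 [272. 328.]
side -1.06 [294. 314.]
side -0.96 [313. 299.]
```

View pics/scene10.png

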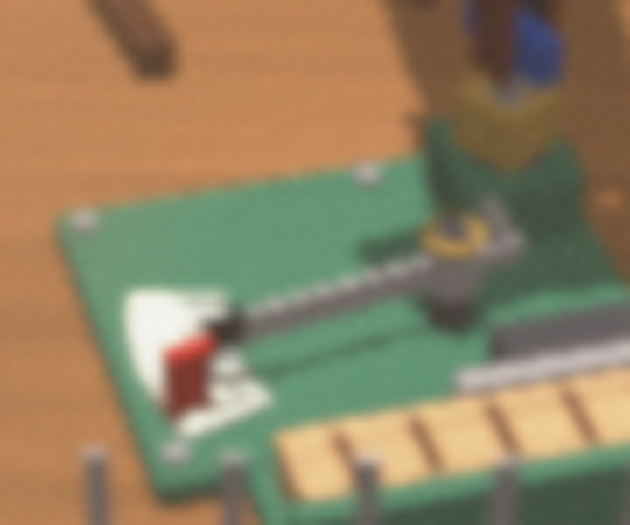

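View pics/side10.png

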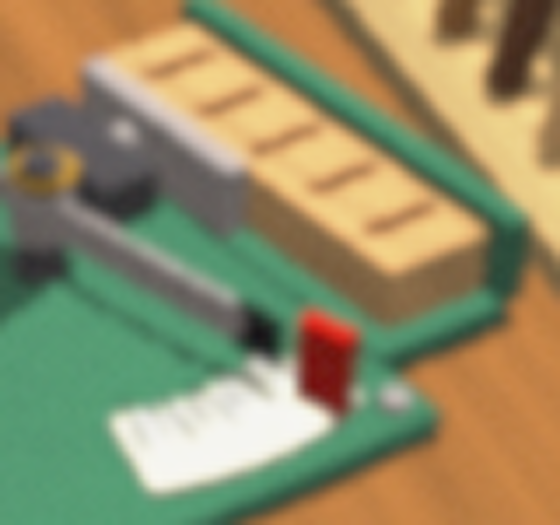

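Tip at side crop (277,325), about 11 mm before the mark (arc angle -1.14 against about -1.05). I'll turn 0.2 more.

Call:
move_arm(deltas=[[255, 0, 0.0002, 0, 0.06], [255, 0, 0.0003, 0, 0.12], [255, -0.0001, 0.0005, 0, 0.2], [255, -0.0001, 0.0005, 0, 0.2]])

```text
t: 14.05
ee_pos: [554.3, 122.8, 115.7]
orientation: [-3.08, -0.619, 0.0]
ft_force: [-2.6, 1.9, 5.2]
width: 13.9
```

```bash
python3 meas.py 11
python3 - <<'E'
from h import *
im=get_image('wrist');cv2.imwrite('pics/w11.png',cv2.resize(im,(800,500)))
a=cv2.imread('pics/scene11.png');b=cv2.imread('pics/side11.png')
E
```

```text
14.05 [554.30649822 122.81492871 115.74578059] 13.902638388704553 [-2.59496715  1.85070873  5.22969071] [0.35350945 0.57338588 0.26544511] 1.370764033230178
theta -1.174233191765675
scene pointer [([696.3, -12.0, 57.6], 0.72)]
scene mark [([699.1, -12.0, 55.8], 0.63)]
side pointer [([698.3, -18.6, 51.5], 0.71)]
side mark [([554.5, 120.9, 58.9], 0.68)]
```

View pics/scene11.png

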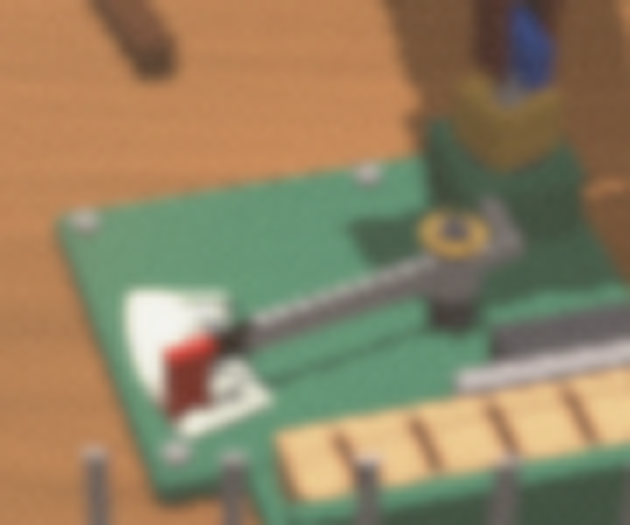

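View pics/side11.png

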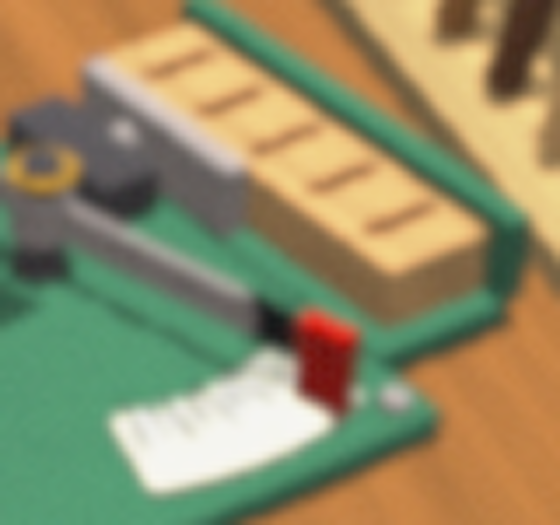

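View pics/w11.png

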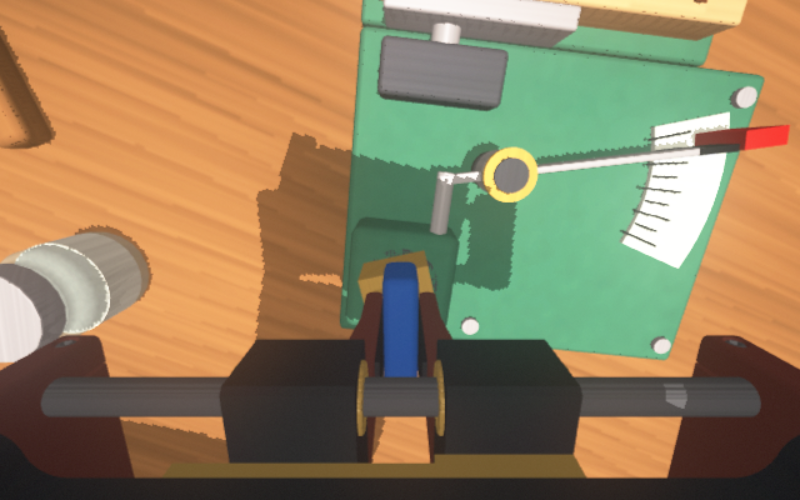

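The wrist view now shows tip and tab directly: tip at (742,145), red tab at (765,135) of the 800-wide view. I'll enlarge and measure.

Run:
```python
from h import *
im=cv2.imread('pics/w11.png')[80:230,480:800]
cv2.imwrite('pics/w11c.png',cv2.resize(im,None,fx=2.5,fy=2.5,interpolation=cv2.INTER_CUBIC))
```

```text
(no output)
```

View pics/w11c.png

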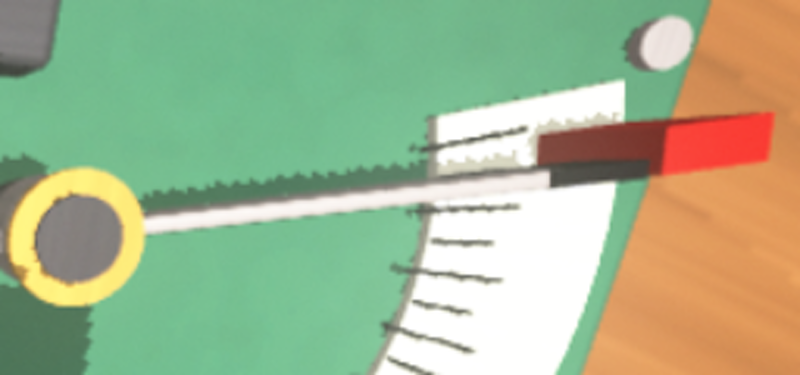

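Run:
```python
from h import *
o=get_obs();print(o['t'],o['ee_pos'],o['ft_force'],o['moment']);K,W=w2c('wrist',o)
q=lambda p,z:px2w(K,W,((480+p[0]/2.5)/1.25,(80+p[1]/2.5)/1.25),z)
for z in (54,60,66,70):
    L=[q(p,z) for p in [(667,125),(773,113),(768,160),(662,173)]]
    print(z,[np.linalg.norm(L[i]-L[(i+1)%4]).round(1) for i in range(4)],((L[0]+L[3])/2).round(1))
piv=q((80,238),62)
for z in (56,66):
  m=[(q(a,z)+q(b,z))/2 for a,b in (((667,125),(662,173)),((773,113),(768,160)))]
  print('mark ang',z,[np.arctan2(*(x-piv)[1::-1]) for x in m],[np.linalg.norm((x-piv)[:2]) for x in m])
for p in ((650,162),(650,170),(650,177)):
  t=q(p,56);d=t-piv;print(t,np.linalg.norm(d[:2]),np.arctan2(d[1],d[0]))
b=q((440,185),56);print('leafdir',np.arctan2(*(q((550,172),56)-q((145,225),56))[1::-1]), np.arctan2(*(q((550,184),56)-q((145,232),56))[1::-1]))
print(piv)
# base of dark inner face
print([q(p,z) for z in (17,) for p in ((538,136),(540,165))])
```

```text
14.4 [554.28111676 122.77204951 115.70336788] [-2.95592267  2.43623604  4.49542558] [0.55085443 0.74950849 0.19081662]
54 [np.float64(22.0), np.float64(9.7), np.float64(22.3), np.float64(9.9)] [700.6 -16.5  54. ]
60 [np.float64(21.4), np.float64(9.4), np.float64(21.6), np.float64(9.6)] [698.4 -11.7  60. ]
66 [np.float64(20.7), np.float64(9.1), np.float64(21.0), np.float64(9.4)] [696.2  -6.9  66. ]
70 [np.float64(20.3), np.float64(9.0), np.float64(20.6), np.float64(9.2)] [694.8  -3.6  70. ]
mark ang 56 [np.float64(-1.0277405966350122), np.float64(-1.0320406650978968)] [np.float64(125.65960843870276), np.float64(147.58317389407165)]
mark ang 66 [np.float64(-1.0188642345446774), np.float64(-1.0245941944719679)] [np.float64(116.85640540093942), np.float64(137.71501920344392)]
[696.53290622 -13.71255043  56.        ] 122.90629397017797 -1.0459464488471364
[695.18188664 -14.72521255  56.        ] 123.11709429304715 -1.0595647927630287
[693.99472703 -15.61505278  56.        ] 123.3211123207683 -1.0714910816750407
leafdir -1.0435096630618415 -1.0554416822552788
[634.94664007  92.65045498  62.        ]
[array([704.42895734, -15.15580333,  17.        ]), array([698.76606138, -19.73591777,  17.        ])]
```

Gap about 3.2 mm, which is 0.085 rad. I'll turn that, easing the side force a little.

Call:
move_arm(deltas=[[255, -0.0001, -0.0002, 0, 0.04], [255, -0.0003, -0.0004, 0, 0.085], [255, -0.0003, -0.0004, 0, 0.085], [255, -0.0003, -0.0004, 0, 0.085]])

```text
t: 14.73
ee_pos: [554.3, 122.7, 115.8]
orientation: [3.103, 0.492, 0.001]
ft_force: [-2.0, 0.2, 4.7]
width: 13.5
```

Run:
```python
from h import *
o=get_obs();im=get_image('wrist');print(o['t'],o['ee_pos'],o['ft_force'],o['moment'])
im=cv2.resize(im,(800,500));np.save('o12.npy',o,allow_pickle=True)
cv2.imwrite('pics/w12c.png',cv2.resize(im[50:200,480:800],None,fx=2.5,fy=2.5,interpolation=cv2.INTER_CUBIC))
```

```text
14.7333 [554.26678625 122.73406571 115.84275068] [-2.02285376  0.16624392  4.74824918] [0.17127416 0.46447252 0.28716516]
```

View pics/w12c.png

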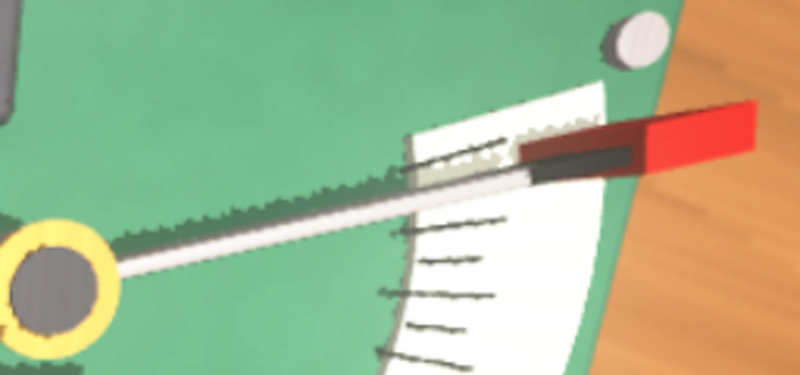

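The tip now stands about 1 mm short of the middle of the tab (tip (632,156), tab middle line about (632,150)). I'll let go.

Call:
move_arm(deltas=[[255, 0, 0, 0, 0], [255, 0, 0, 0, 0], [120, 0, 0, 0, 0], [120, 0, 0, 0, 0], [120, 0, 0, 0, 0]])

```text
t: 15.2
ee_pos: [554.0, 122.8, 115.4]
orientation: [-3.103, -0.489, 0.0]
ft_force: [-0.1, 0.3, -0.1]
width: 30.0
```

Call:
move_arm(deltas=[[120, 0, 0, 0, 0], [120, 0, 0, 0, 0], [120, 0, 0, 0, 0], [120, 0, 0, 0, 0], [120, 0, 0, 0, 0]])

```text
t: 15.62
ee_pos: [554.1, 122.8, 115.8]
orientation: [3.103, 0.489, 0.0]
ft_force: [0.6, 0.3, 0.4]
width: 46.2
```

Run:
```python
from h import *
o=get_obs();im=get_image('wrist');print(o['t'],o['width'],o['ee_pos'],o['ft_force'],o['moment'])
cv2.imwrite('pics/w13.png',cv2.resize(im,(800,500)))
```

```text
15.6167 46.23794949530346 [554.06516396 122.83372137 115.76892567] [0.5626496  0.25104119 0.35777315] [0.01115238 0.1131039  0.04604539]
```

View pics/w13.png

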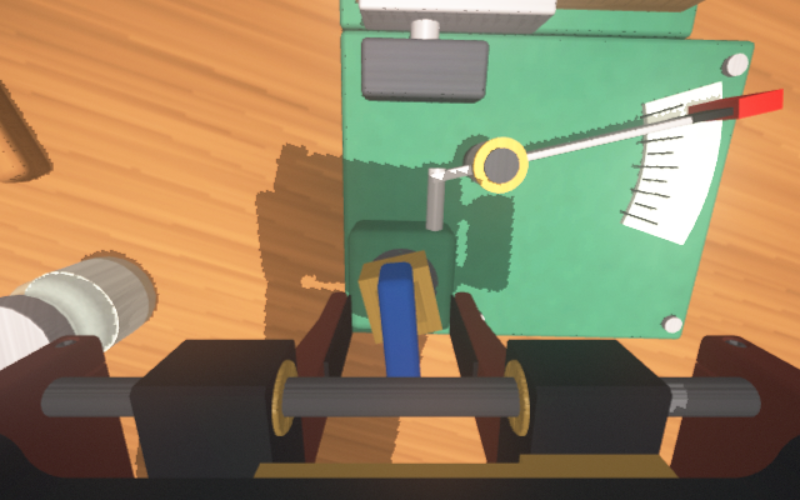

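The knob stands free in the socket and the tip has stayed at the tab. I'll lift away.

Call:
move_arm(deltas=[[120, 0, 0, -0.01, 0], [120, 0, 0, -0.03, 0], [120, 0, 0, -0.06, 0], [120, 0, 0, -0.09, 0], [120, 0, 0, -0.12, 0]])

```text
t: 16.08
ee_pos: [553.8, 122.8, 237.7]
orientation: [3.103, 0.489, -0.0]
ft_force: [0.4, 0.4, 0.1]
width: 46.3
```

Call:
move_arm(deltas=[[120, -0.02, 0.02, 0, 0], [120, -0.04, 0.04, 0, 0], [120, -0.05, 0.05, 0, 0], [120, -0.05, 0.05, 0, 0], [120, -0.05, 0.05, 0, 0]])

```text
t: 16.5
ee_pos: [522.0, 59.6, 236.2]
orientation: [-3.103, -0.487, -0.001]
ft_force: [0.5, 0.4, 0.3]
width: 46.6
```

Call:
move_arm(deltas=[[120, 0, 0, 0, 0], [120, 0, 0, 0, 0], [120, 0, 0, 0, 0], [120, 0, 0, 0, 0], [120, 0, 0, 0, 0]])

```text
t: 16.92
ee_pos: [522.0, 60.3, 235.5]
orientation: [-3.103, -0.49, 0.001]
ft_force: [-0.8, 0.1, 0.3]
width: 46.4
```

Run:
```python
from h import *
o=get_obs();im=get_image('wrist');print(o['t'],o['ee_pos'],o['qvel'].round(3));np.save('o14.npy',o,allow_pickle=True)
cv2.imwrite('pics/w14raw.png',im);cv2.imwrite('pics/w14.png',cv2.resize(im,(800,500)))
im=get_image('side');cv2.imwrite('pics/side14.png',cv2.resize(im[110:240,270:410],None,fx=4.5,fy=4.5,interpolation=cv2.INTER_CUBIC))
for k in ('knob_grip','knob_foot','pointer','mark'):print(k,[(np.round(d['location'],1).tolist(),d['conf']) for d in place_of('side',k)][:3])
```

```text
16.9167 [521.95375267  60.30229163 235.53393473] [-0.003 -0.002  0.002  0.001 -0.001 -0.002]
knob_grip [([407.5, -179.0, 79.7], 0.94), ([525.3, -327.2, 44.4], 0.66), ([552.0, 122.5, 118.4], 0.61)]
knob_foot [([402.4, -176.6, 1.3], 0.78), ([552.1, 124.0, 58.5], 0.7), ([523.0, -324.1, -1.3], 0.56)]
pointer [([697.7, -18.5, 54.7], 0.76)]
mark [([694.4, -14.2, 53.1], 0.46)]
```

View pics/w14.png

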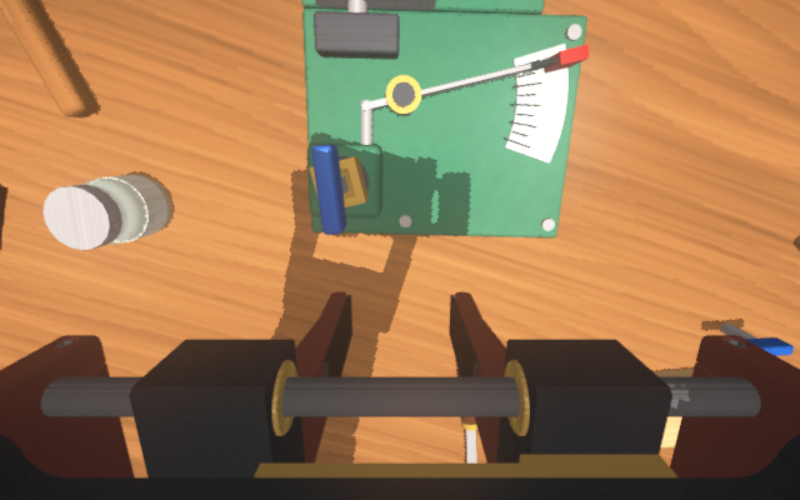

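View pics/side14.png

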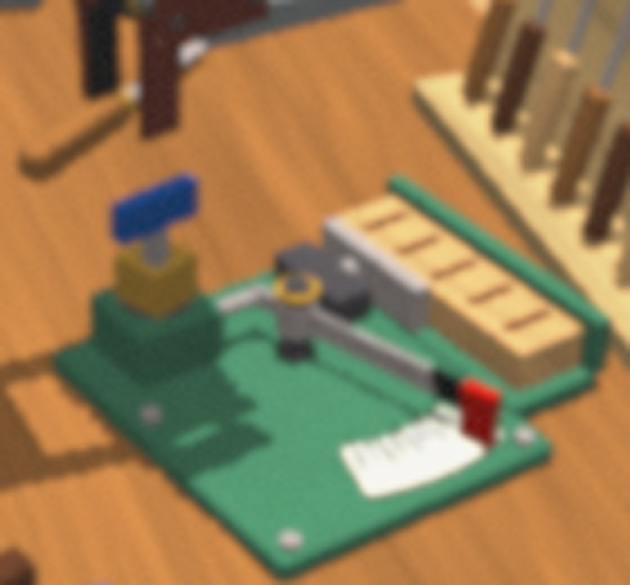

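Run:
```python
from h import *
im=cv2.imread('pics/w14raw.png')
cv2.imwrite('pics/w14a.png',cv2.resize(im[105:200,230:320],None,fx=6.3,fy=6.3,interpolation=cv2.INTER_CUBIC))
cv2.imwrite('pics/w14b.png',cv2.resize(im[20:140,310:480],None,fx=4.6,fy=4.6,interpolation=cv2.INTER_CUBIC))
o=np.load('o14.npy',allow_pickle=True).item();K,W=w2c('wrist',o)
f=lambda p:((w2px(K,W,p)-[230,105])*6.3).round(0)
s=np.array([554.2,122,0])
th=-1.2+np.pi/2
for z in (88,107,120,133): print(z,f(s+[0,0,z]), [f(s+[30*c*np.cos(th),30*c*np.sin(th),z]) for c in (-1,1)])
```

```text
88 [254. 267.] [array([273., 457.]), array([233.,  65.])]
107 [233. 278.] [array([254., 481.]), array([210.,  63.])]
120 [217. 287.] [array([239., 499.]), array([192.,  61.])]
133 [199. 297.] [array([223., 519.]), array([173.,  60.])]
```

View pics/w14a.png

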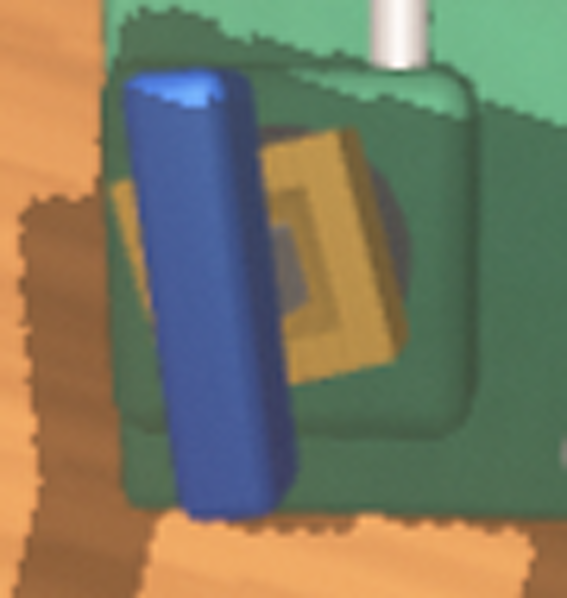

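View pics/w14b.png

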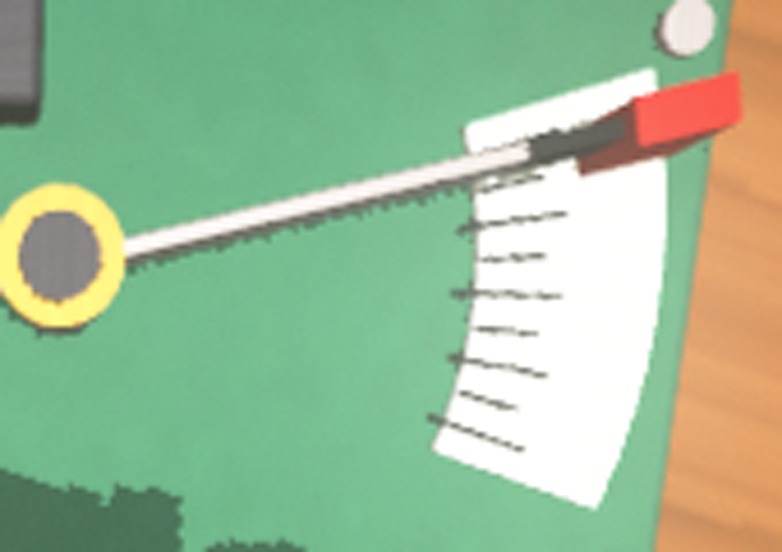

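The grey shank sits in the hole and the bar is where a fully seated, upright knob should appear (top centre about (208,295), predicted (199,297)). The tip at (625,127) lies on the tab's middle line (about (625,127)). I'll hand the job in.

```bash
python3 -c "
from workcell import *
print(get_obs()['t']);print(close_job())"
```

```text
17.2167
the job is handed in; nothing more can be done
None
```

The job is handed in at t = 17.2 s. The blue knob is seated in the brass socket and the arm's tip stands at the middle of the red mark.

- **What I did:** I took the middle-sized knob from the holder and lowered its shank into the socket. It caught once at about 10 N, and a 2 mm sideways shift let it drop in. I pressed lightly to the bottom at about 5 N, turned it about 1.64 rad clockwise, let go and withdrew.
- **Seating:** In the last pictures the knob stands upright with its shank in the hole. The network puts its foot at about z = 58.5, against 62 for fully home, which agrees within its error. That is about 26 mm deep by the arm's height.
- **Pointer:** The last enlarged wrist view shows the tip within about 1 mm of the tab's middle line. The side camera's network put the tip about 5 mm from the mark in a straight line. That is about its own error, and I trusted the wrist view.
- **Bystanders:** The gripper is clear, and I saw no sign that the jar or anything else moved. I did not re-measure the jar, mallet or gouge.

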